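# Couple the phone rest to its ball stand and latch it

### The job

Set the phone rest on the ball of the desk stand, facing the front edge of the desk (back plate at the rear): lower its socket over the ball and press it gently home, until it sits flat on the stand's collar and the pin in its top has risen, while its latch lever is still up. Then let go and gently press the latch lever fully down. The stand may be set to any height, so feel for the ball and do not press it hard; leave the ink bottle, eraser and candle where they are.

Things in the scene. Friction and masses are not known exactly. Their poses are not given: they have to be found in the camera images.
- stand: Dark steel stand, fixed, upright: foot 110 mm across, sleeve 28 across to 42 high; a stem of unknown set height bears a flat collar 76 across, its upper face 70 to 105 mm above the desk, and over it a ball 28 across, centre 20 and top 34 mm above that face. Ball and collar give 1 mm per 6 N; push with 20 N at most. Point: centre of the foot's underside, under the ball; x away from the robot.
- socket_mid (a point): Phone rest (loose, about 0.4 kg): middle of its aluminium housing, on the socket's axis, 24 mm above its flat underside. Housing 44 (own x) by 40 (y) by 44 mm high; grip it from above across its flat cheeks (y = +-20). Foot plate 4 mm thick, x -34 to +28. Own x points from the lever's tab in front to the back plate, z up. At the start it stands upright on the desk.
- socket_mouth (a point): The mouth of the socket, in the underside of the phone rest, on its axis: a 31 mm square hole open below. It takes the ball with 1.5 mm play each side and centres itself if less than 8 mm off. Spring plungers in it ride over the ball: they resist from about 15 mm above home; weight alone does not pass them, a push of 5 to 12 N does. Home: the underside flat on the collar, a firm stop.
- back_plate (a point): Middle of the black back plate, 85 mm behind the socket's axis (own +x), 33 mm above the underside. A neck leads to it from the housing; the ledge below it is 72 mm wide; the plate's top is 60 mm above the underside, and the rest ends 98 mm behind the axis.
- thumb_tab (a point): Middle of the top of the latch lever's thumb tab (steel, 17 by 30 mm, 4 thick). Two arms run back from it to a hinge across the housing, 22 mm behind the socket's axis and 48 mm above the underside; the tab's middle is 51.5 mm in front of the hinge. Fully down it is 50 mm above the underside and 29.5 mm in front of the axis.
- latch_lever (a joint): Latch lever, rad: 0 fully down (level), about 0.42 fully up. Stiff: stays where it is left, takes about 5 N on the tab to move, and ends at a firm stop at 0. Down, its hook reaches under the ball; it cannot go right down unless the ball is home.
- seat_pin (a joint): Tell-tale pin of 6 mm diameter in the middle of the housing's top, between the lever's arms, m: 0 sunk (top flush with the housing), about 0.006 raised when the ball is home in the socket. Very light spring.
- ink_bottle: Square dark ink bottle with a black cap, 46 by 46 by 52 mm, loose; origin at its underside. Bystander.
- eraser: Eraser in a card sleeve, 20 by 44 by 12 mm, loose; origin at its underside. Bystander.
- pillar_candle: Thick red candle, 57 mm across, 114 mm high, loose; origin at its underside. Bystander.

How it is judged:
By the outcome, as a careful person would: the job done as asked, in the order asked, and still so for the second after the job is handed in, with the robot touching nothing.
It also fails if it takes over 51 s, if anything falls off the work surface, if the arm or the gripper's body presses on something with over 40 N, if the wrist force passes 120 N, or if a joint passes its speed limit or range.

### The arm

A 7-joint arm with a two-finger parallel gripper is mounted at the origin on a cart in front of the work surface, level with it; the furniture and walls round the work are solid. World frame = base frame: x ahead of the robot, y to its left, z up, the work surface at z = 0. Lengths are in m, angles in degrees, forces in N, time in s.
With the tool pointing down it reaches from about 0.4 to 0.875 m from the base axis. Payload 19.3 kg.
Tool frame: the origin (TCP) lies at the centre of the arm's flange, where the gripper is bolted on; the fingertips stand 173 mm ahead of it and the grasp point (between the pads) lies 155 mm ahead of it; z points along the fingers, y is the line along which they close (so a half turn about z gives the same grasp; the last joint's range is limited). The gripper opens to 85 mm and grips with 20 to 120 N. Pads are 22 mm wide; open, the fingers measure 114 mm over their backs; the gripper's body (76 mm by 85 mm) begins 54 mm behind the grasp point. The pads swing forward as they close: fully open they stand 13 mm farther back than shut.
Start: joints at [-71.23, 29.874, -2.08, 91.645, 1.215, 58.505, -6.463], TCP at [0.242, 0.576, 0.405] pointing down, gripper open.
Joint ranges: [-166.77, 166.77], [-17.47, 122.26], [-85.68, 81.53], [9.62, 139.38], [-72.42, 252.41], [9.2, 110.78], [-144.41, 144.41]. Speed limits (degrees/s): [108.29, 108.29, 136.94, 136.94, 172.46, 172.46, 172.46].

### API

Orientations are given as a 3x3 rotation matrix whose columns are the frame's x, y, z axes.
In Python, from workcell import r gives the robot as it stands.
- The arm moves only by the tool send_rows, never from a script. Its argument "plan" is a list of rows, each an object with "slide": the shift along the world's x, y, z in mm, a list of three; "turn": the turn about the world's z in rad; "jaw": the opening, from -1 (shut) to 1 (fully open), so that 0 is half open. A call has 1 to 8 rows; each row shifts and turns the commanded pose from where the row before left it; what a row does not reach is not made up. A row lasts 1/12 s, in which the tool goes at most 41.7 mm and 7.16 degrees, less where a joint would pass 70% of its speed; a pose out of reach is approached as far as the arm can. A call is refused whole if a number of a shift passes 41.7 or a number of a turn 0.125, either way. A call with a gripper value outside its range is refused whole. The fingers move at their own pace and stop on an object; "grip_force" is the grip in N (left out, the last holds). Time passes only in rows, so rows that do not move let the fingers close. It gives the time, the measured TCP pose, the force, the opening and the grip force at its end, in the units of the state.
- r.read_state(): the state, without advancing time (a new reading comes with each control period).
- r.snapshot(name): name is "scene" or "side" or "wrist"; returns a dict with "img" (420x560x3 uint8, red, green, blue), "range_z" (420x560 float32, m along the optical axis (not along the pixel's ray), 0 where there is no reading), "fx", "fy", "cx", "cy" (pixels), "R" (3x3) and "t" (3): a world point X has camera coordinates R X + t. Camera axes: x right, y down, z forward; pixel columns grow to the right and rows downward; lengths in m; the calibration is good to about 2 mm. A picture is of the moment at which its call begins.
- r.job_done(): hands the job in; it is judged then, once.
The state is a dict: "time": time; "qpos": joint angles; "qvel": joint speeds; "joint_efforts": joint torques, N m; "eef_pos": TCP position; "orientation": TCP orientation; "contact_force": force on the tool from outside, world axes, zero at the start; "wrist_torque": the same for the moment, N m; "grip_width": finger opening in m; "gripper_force": force on a finger pad.
Only numpy, scipy, OpenCV 4.12 (cv2) and the standard library are available. Lean on these libraries where they do the work, as an engineer would, in place of code of your own. Each camera call takes 0.05 s, during which the arm holds its last target. There are 200 camera calls.

## Working session

There is one attempt and no reset: what is moved stays moved. The work goes in short steps, Python scripts to look and compute and a tool call to move; the robot and the scene stay as the last step left them, time stands still between calls to the robot, and variables do not carry over. Pictures are saved under pics/ and viewed, at most 10 in all, crops included, and the job is handed in when it is done.

Besides the shell and the picture viewer there is one more tool, called after ">>>" as name(argument=value, ...), one argument or row to a line, values as JSON. send_rows: Moves the arm, as the interface text tells. Its arguments: {"type":"object","properties":{"plan":{"type":"array"},"grip_force":{"type":"number"}},"required":["plan"]}

```bash
mkdir -p pics
cat > h.py <<'E'
from workcell import r
import numpy as np, cv2
def snap(n,f=None):
    s=r.snapshot(n)
    if f: cv2.imwrite('pics/'+f,s['img'][:,:,::-1])
    return s
def cloud(s):
    z=s['range_z']; v,u=np.indices(z.shape)
    P=np.stack([(u-s['cx'])/s['fx']*z,(v-s['cy'])/s['fy']*z,z],-1)
    W=(P-np.array(s['t']))@np.array(s['R'])
    W[z==0]=np.nan
    return W
E
python3 - <<'E'
from h import *
a=snap('scene');b=snap('side')
for n,s in(('scene',a),('side',b)):
    np.savez(n+'.npz',**s)
    print(n,-np.array(s['R']).T@np.array(s['t']))
cv2.imwrite('pics/a.png',a['img'][:,:,::-1]);cv2.imwrite('pics/b.png',b['img'][:,:,::-1])
st=r.read_state();print(st['time'],st['eef_pos'],st['orientation'],st['grip_width'])
E
```

```text
scene [ 0.17003127 -0.7817491   0.80526766]
side [ 0.28199122 -0.71985921  0.39441939]
0.1 [0.24208966 0.57608409 0.40420957] [[-9.21918775e-01  3.87383106e-01 -3.18082691e-04]
 [ 3.87383232e-01  9.21918331e-01 -9.06392041e-04]
 [-5.78747008e-05 -9.58839741e-04 -9.99999539e-01]] 0.08522139552208756
```

View pics/a.png

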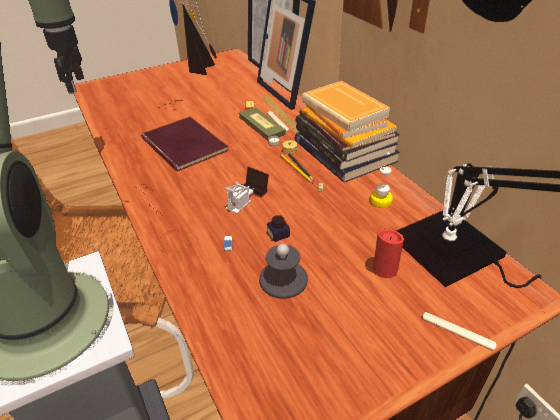

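View pics/b.png

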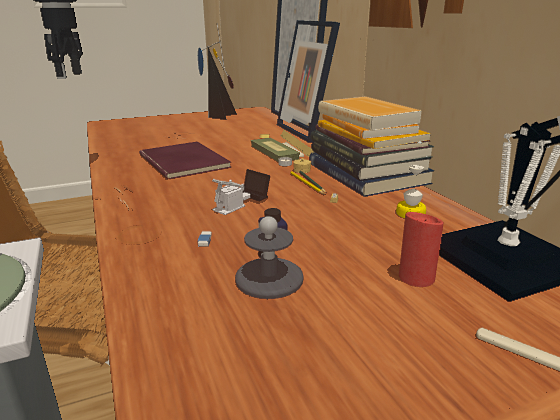

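The scene view shows the phone rest at about (238,197) with its black plate at (257,181). The stand's ball is at (282,250), the bottle at (278,228), the eraser at (228,243) and the candle at (388,253). In the side view the ball is at (269,226) and the rest at (229,196).

```bash
python3 - <<'E'
from h import *
W={}
for n in('scene','side'):
    s=dict(np.load(n+'.npz'));W[n]=cloud(s)
    w=W[n];im=s['img'].astype(int);mx=im.max(-1);mn=im.min(-1);sat=mx-mn
    x0,y0,x1,y1=(215,160,275,218) if n=='scene' else (205,163,275,220)
    m=np.zeros(mx.shape,bool);m[y0:y1,x0:x1]=1
    for nm,k in(('metal',m&(sat<25)&(mx>110)&(w[...,2]>.008)),('black',m&(mx<75)&(w[...,2]>.012))):
        p=w[k];print(n,nm,len(p),'med',np.round(np.median(p,0),3),'min',np.round(np.percentile(p,3,0),3),'max',np.round(np.percentile(p,97,0),3))
        for lo,hi in((.008,.03),(.03,.042),(.042,.05),(.05,.06),(.06,.08)):
            q=p[(p[:,2]>=lo)&(p[:,2]<hi)]
            if len(q)>4:
                rc=cv2.minAreaRect((q[:,:2]*1000).astype(np.float32));print('   ',lo,len(q),np.round(q.mean(0),3),np.round(rc[0],0),np.round(rc[1],0),round(rc[2],1))
    # stand
    x0,y0,x1,y1=(255,238,312,298) if n=='scene' else (230,212,308,298)
    p=w[y0:y1,x0:x1].reshape(-1,3);c=im[y0:y1,x0:x1].reshape(-1,3);g=(c.max(1)-c.min(1)<30)
    p=p[g];p=p[(p[:,2]>.003)]
    h,e=np.histogram(p[:,2],np.arange(0,.16,.004));print([(round(a,3),b) for a,b in zip(e,h) if b])
    for lo,hi in((.004,.02),(.066,.108),(.108,.15)):
        q=p[(p[:,2]>lo)&(p[:,2]<hi)];print(lo,len(q),np.round(q.min(0),3),np.round(q.max(0),3))
    for nm,(u,v) in (dict(bottle=(278,219),eraser=(228,238),candle=(390,236),plate=(257,181)) if n=='scene' else dict(bottle=(272,211),eraser=(206,235),candle=(421,219),plate=(257,187))).items(): print(nm,np.round(w[v,u],3))
E
python3 - <<'E'
import cv2
a=cv2.imread('pics/a.png')[150:300,200:330];b=cv2.imread('pics/b.png')[160:300,190:320]
import numpy as np
a=cv2.resize(a,(400,460),interpolation=2);b=cv2.resize(b,(400,460),interpolation=2)
cv2.imwrite('pics/c.png',np.hstack([a,b]))
E
```

```text
scene metal 90 med [0.529 0.136 0.044] min [0.499 0.122 0.017] max [0.573 0.169 0.06 ]
    0.008 14 [0.563 0.161 0.019] [542. 148.] [81. 26.] 32.6
    0.03 6 [0.521 0.131 0.04 ] [518. 135.] [54. 23.] 4.0
    0.042 57 [0.526 0.138 0.045] [526. 138.] [51. 35.] 55.7
    0.05 10 [0.52  0.139 0.055] [523. 138.] [51. 25.] 41.6
scene black 369 med [0.599 0.18  0.033] min [0.579 0.145 0.013] max [0.617 0.212 0.056]
    0.008 168 [0.594 0.175 0.02 ] [587. 175.] [34. 70.] 26.2
    0.03 80 [0.6   0.183 0.036] [601. 184.] [ 9. 66.] 29.4
    0.042 63 [0.603 0.184 0.046] [604. 183.] [11. 69.] 27.5
    0.05 56 [0.605 0.181 0.054] [593. 102.] [223.  40.] 81.3
[(np.float64(0.0), np.int64(7)), (np.float64(0.004), np.int64(74)), (np.float64(0.008), np.int64(321)), (np.float64(0.012), np.int64(644)), (np.float64(0.016), np.int64(64)), (np.float64(0.02), np.int64(15)), (np.float64(0.024), np.int64(19)), (np.float64(0.028), np.int64(15)), (np.float64(0.032), np.int64(12)), (np.float64(0.036), np.int64(16)), (np.float64(0.04), np.int64(16)), (np.float64(0.044), np.int64(4)), (np.float64(0.068), np.int64(5)
[... 1847 characters left out ...]
, (np.float64(0.052), np.int64(37)), (np.float64(0.068), np.int64(4)), (np.float64(0.072), np.int64(234)), (np.float64(0.076), np.int64(592)), (np.float64(0.08), np.int64(16)), (np.float64(0.084), np.int64(7)), (np.float64(0.088), np.int64(27)), (np.float64(0.092), np.int64(34)), (np.float64(0.096), np.int64(47)), (np.float64(0.1), np.int64(59)), (np.float64(0.104), np.int64(54)), (np.float64(0.108), np.int64(36))]
0.004 1870 [ 0.446 -0.209  0.004] [ 0.553 -0.002  0.02 ]
0.066 1074 [ 0.463 -0.192  0.071] [ 0.538 -0.118  0.108]
0.108 36 [ 0.492 -0.163  0.108] [ 0.507 -0.148  0.111]
bottle [ 0.563 -0.014  0.051]
eraser [0.441 0.016 0.011]
candle [ 0.727 -0.229  0.097]
plate [0.601 0.174 0.027]
```

View pics/c.png

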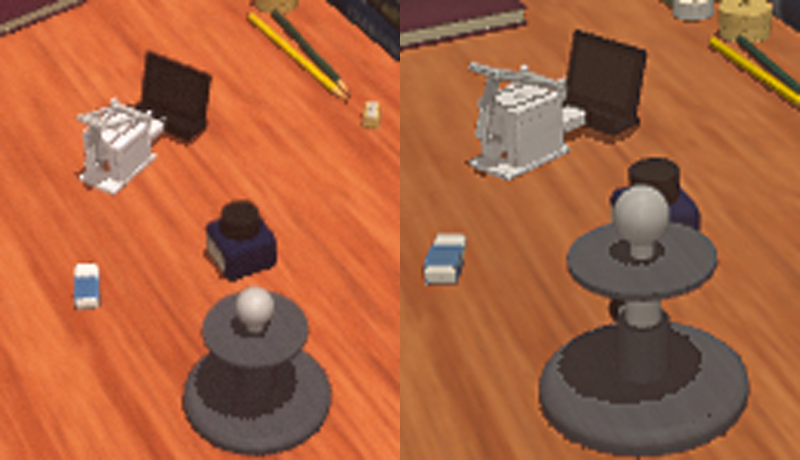

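Measured positions: stand axis (0.500,-0.155), collar at about 0.077, ball top at about 0.111. The rest's axis is at about (0.526,0.140) with yaw 27.5°, which agrees with the plate 85 mm behind it. Approaching now.

>>> send_rows(
  plan=[
    {"slide":[20,-30,-5],"turn":0.11,"jaw":1},
    {"slide":[20,-30,-5],"turn":0.11,"jaw":1},
    {"slide":[20,-30,-5],"turn":0.11,"jaw":1},
    {"slide":[20,-30,-5],"turn":0.11,"jaw":1},
    {"slide":[20,-30,-5],"turn":0.11,"jaw":1},
    {"slide":[20,-30,-5],"turn":0.11,"jaw":1},
    {"slide":[20,-30,-5],"turn":0.11,"jaw":1},
    {"slide":[20,-30,-5],"turn":0.11,"jaw":1},
  ],
)

```text
time: 0.77
eef_pos: [0.4027, 0.3346, 0.3644]
orientation: [[-0.883, -0.469, -0.0], [-0.469, 0.883, -0.0], [0.0, -0.0, -1.0]]
contact_force: [0.7, 0.7, 0.9]
grip_width: 0.0854
gripper_force: 0.0
```

>>> send_rows(
  plan=[
    {"slide":[15,-24,-5],"turn":0,"jaw":1},
    {"slide":[15,-24,-5],"turn":0,"jaw":1},
    {"slide":[15,-24,-5],"turn":0,"jaw":1},
    {"slide":[15,-24,-5],"turn":0,"jaw":1},
    {"slide":[15,-24,-5],"turn":0,"jaw":1},
    {"slide":[15,-24,-5],"turn":0,"jaw":1},
    {"slide":[15,-24,-5],"turn":0,"jaw":1},
    {"slide":[0,0,0],"turn":0,"jaw":1},
  ],
)

```text
time: 1.43
eef_pos: [0.5092, 0.1632, 0.3286]
orientation: [[-0.889, -0.458, -0.001], [-0.458, 0.889, -0.003], [0.002, -0.002, -1.0]]
contact_force: [-1.2, -0.8, 0.3]
grip_width: 0.0857
gripper_force: 0.0
```

Run:
```python
from h import *
s=snap('wrist','d.png');np.savez('w.npz',**s)
st=r.read_state();print(st['time'],st['eef_pos'],np.round(st['orientation'],3),st['qpos'],st['contact_force'])
w=cloud(s)
k=(w[...,2]>.012)&(w[...,2]<.09)&(np.hypot(w[...,0]-.55,w[...,1]-.15)<.13)
p=w[k]
for lo,hi in((.002,.0065),(.012,.03),(.03,.04),(.04,.047),(.047,.056),(.056,.065),(.065,.08)):
    q=w[(w[...,2]>lo)&(w[...,2]<hi)&(np.hypot(w[...,0]-.55,w[...,1]-.15)<.13)]
    if len(q)>5:
        rc=cv2.minAreaRect((q[:,:2]*1000).astype(np.float32));print(lo,len(q),np.round(q.mean(0),3),np.round(rc[0]),np.round(rc[1]),round(rc[2],1))
```

```text
1.4833 [0.50808462 0.16559754 0.32897634] [[-0.888 -0.46  -0.001]
 [-0.46   0.888 -0.001]
 [ 0.001 -0.001 -1.   ]] [-17.57359432  27.5534188   -9.16109629 109.12717056   6.17073787
  43.86182357  87.20726021] [0.3916822  0.353773   0.58480679]
0.002 2916 [0.517 0.146 0.003] [547. 151.] [258. 253.] 65.7
0.012 3274 [0.582 0.178 0.019] [544. 158.] [124.  72.] 26.9
0.03 1074 [0.586 0.18  0.035] [546. 158.] [127.  72.] 28.2
0.04 2735 [0.544 0.159 0.044] [548. 160.] [126.  71.] 27.0
0.047 1776 [0.576 0.175 0.052] [551. 161.] [125.  72.] 27.4
0.056 1134 [0.574 0.173 0.059] [560. 166.] [112.  72.] 27.3
0.065 1265 [0.502 0.137 0.07 ] [505. 138.] [25. 30.] 26.2
```

View pics/d.png

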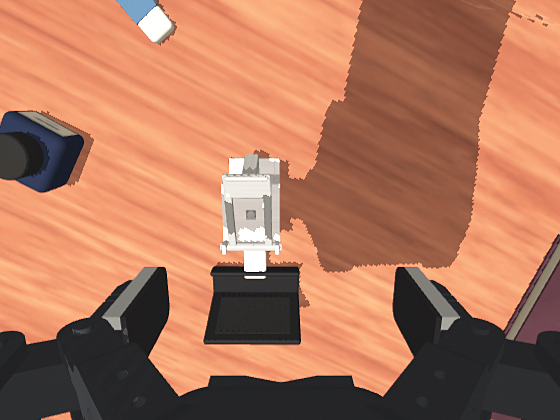

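The wrist view shows the rest upright with its lever up, the pin (dark dot) at (251,214) and the tab at (248,187).

Run:
```python
from h import *
s=dict(np.load('w.npz'));w=cloud(s)
print(np.nanmedian(w[211:218,248:255].reshape(-1,3),0))
f=np.array([(251-s['cx'])/s['fx'],(214-s['cy'])/s['fy'],1])@s['R'];c=-s['R'].T@s['t'];print(c+f*(.044-c[2])/f[2])
q=w[(w[...,2]>.03)&(w[...,2]<.056)&(np.hypot(w[...,0]-.6,w[...,1]-.18)<.045)]
e=np.array([.889,.458]);n=np.array([-.458,.889]);a=q[:,:2]@n;print('plate lateral mid',(a.min()+a.max())/2,np.array([.526,.140])@n)
```

```text
[0.52391658 0.1482387  0.04478079]
[0.52425443 0.14828379 0.044     ]
plate lateral mid -0.10876869039428091 -0.116448
```

>>> send_rows(
  plan=[
    {"slide":[8,-9,0],"turn":0,"jaw":1},
    {"slide":[8,-9,0],"turn":0,"jaw":1},
    {"slide":[0,0,-20],"turn":0,"jaw":1},
    {"slide":[0,0,-25],"turn":0,"jaw":1},
    {"slide":[0,0,-25],"turn":0,"jaw":1},
    {"slide":[0,0,-25],"turn":0,"jaw":1},
    {"slide":[0,0,-15],"turn":0,"jaw":1},
    {"slide":[0,0,0],"turn":0,"jaw":1},
  ],
)

```text
time: 2.15
eef_pos: [0.5226, 0.15, 0.217]
orientation: [[-0.886, -0.464, -0.004], [-0.464, 0.886, -0.001], [0.004, 0.001, -1.0]]
contact_force: [-0.8, -0.6, -0.3]
grip_width: 0.0858
gripper_force: 0.0
```

>>> send_rows(
  plan=[
    {"slide":[0,0,-15],"turn":0,"jaw":1},
    {"slide":[0,0,-15],"turn":0,"jaw":1},
    {"slide":[0,0,-5],"turn":0,"jaw":1},
    {"slide":[0,0,0],"turn":0,"jaw":1},
    {"slide":[0,0,0],"turn":0,"jaw":1},
  ],
)

```text
time: 2.57
eef_pos: [0.5235, 0.1503, 0.1855]
orientation: [[-0.886, -0.464, 0.001], [-0.464, 0.886, 0.0], [-0.001, -0.0, -1.0]]
contact_force: [1.0, 1.0, 0.3]
grip_width: 0.0853
gripper_force: 0.0
```

Run:
```python
from h import *
s=snap('wrist','e.png')
st=r.read_state();print(st['time'],st['eef_pos'],st['contact_force'])
a=snap('side')['img'][120:260,160:330,::-1]
x=np.hstack([cv2.resize(s['img'][:,:,::-1],(400,300)),cv2.resize(a,(364,300))])
cv2.imwrite('pics/e.png',x)
```

```text
2.6167 [0.52353388 0.15029184 0.18573697] [-0.13155847 -0.02231164 -0.08162286]
```

View pics/e.png

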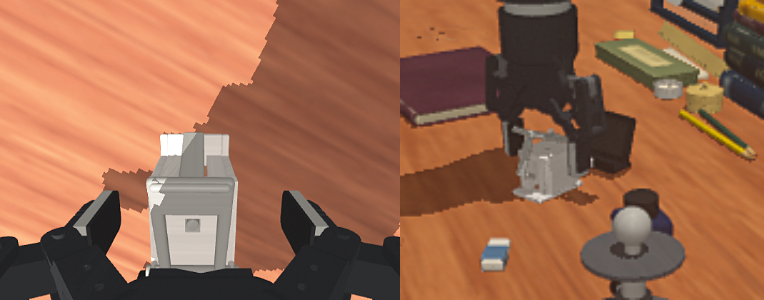

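Fingers straddle the housing evenly, and the lever is up and clear of the palm. Closing.

>>> send_rows(
  plan=[
    {"slide":[0,0,-3],"turn":0,"jaw":1},
    {"slide":[0,0,0],"turn":0,"jaw":-1},
    {"slide":[0,0,0],"turn":0,"jaw":-1},
    {"slide":[0,0,0],"turn":0,"jaw":-1},
    {"slide":[0,0,0],"turn":0,"jaw":-1},
    {"slide":[0,0,0],"turn":0,"jaw":-1},
    {"slide":[0,0,0],"turn":0,"jaw":-1},
    {"slide":[0,0,0],"turn":0,"jaw":-1},
  ],
  grip_force=60,
)

```text
time: 3.33
eef_pos: [0.5233, 0.1501, 0.182]
orientation: [[-0.886, -0.464, 0.0], [-0.464, 0.886, -0.0], [-0.0, -0.0, -1.0]]
contact_force: [-1.0, -0.8, 6.6]
grip_width: 0.0394
gripper_force: 60.9
```

>>> send_rows(
  plan=[
    {"slide":[0,0,0],"turn":0,"jaw":-1},
    {"slide":[0,0,0],"turn":0,"jaw":-1},
    {"slide":[0,0,5],"turn":0,"jaw":-1},
    {"slide":[0,0,10],"turn":0,"jaw":-1},
    {"slide":[0,0,15],"turn":0,"jaw":-1},
    {"slide":[0,0,20],"turn":0,"jaw":-1},
    {"slide":[0,0,20],"turn":0,"jaw":-1},
    {"slide":[0,0,0],"turn":0,"jaw":-1},
  ],
)

```text
time: 4.0
eef_pos: [0.5239, 0.1504, 0.2555]
orientation: [[-0.886, -0.463, 0.004], [-0.463, 0.886, 0.002], [-0.005, -0.001, -1.0]]
contact_force: [1.1, 0.5, -2.7]
grip_width: 0.0395
gripper_force: 61.1
```

>>> send_rows(
  plan=[
    {"slide":[0,0,20],"turn":0,"jaw":-1},
    {"slide":[-2,-15,20],"turn":-0.08,"jaw":-1},
    {"slide":[-3,-25,20],"turn":-0.08,"jaw":-1},
    {"slide":[-3,-30,20],"turn":-0.08,"jaw":-1},
    {"slide":[-3,-30,0],"turn":-0.08,"jaw":-1},
    {"slide":[-3,-30,0],"turn":-0.08,"jaw":-1},
    {"slide":[-3,-30,0],"turn":-0.08,"jaw":-1},
    {"slide":[-3,-30,0],"turn":0,"jaw":-1},
  ],
)

```text
time: 4.67
eef_pos: [0.5025, -0.0411, 0.3318]
orientation: [[-1.0, 0.003, -0.0], [0.003, 1.0, -0.0], [0.0, -0.0, -1.0]]
contact_force: [1.0, -0.2, -3.4]
grip_width: 0.0396
gripper_force: 62.0
```

>>> send_rows(
  plan=[
    {"slide":[-3,-30,0],"turn":0,"jaw":-1},
    {"slide":[-1,-30,0],"turn":0,"jaw":-1},
    {"slide":[0,-30,0],"turn":0,"jaw":-1},
    {"slide":[0,-20,0],"turn":0,"jaw":-1},
    {"slide":[0,-5,0],"turn":0,"jaw":-1},
    {"slide":[0,0,0],"turn":0,"jaw":-1},
    {"slide":[0,0,0],"turn":0,"jaw":-1},
    {"slide":[0,0,0],"turn":0,"jaw":-1},
  ],
)

```text
time: 5.33
eef_pos: [0.4992, -0.1536, 0.3316]
orientation: [[-1.0, -0.004, -0.0], [-0.004, 1.0, 0.001], [0.0, 0.001, -1.0]]
contact_force: [0.1, -0.9, -4.1]
grip_width: 0.0393
gripper_force: 61.9
```

Run:
```python
from h import *
a=snap('scene');b=snap('side')
st=r.read_state();print(st['time'],st['eef_pos'],np.round(st['orientation'],3),st['contact_force'],st['qpos'])
for s in(a,b):
    w=cloud(s);im=s['img'].astype(int)
    k=(np.hypot(w[...,0]-.5,w[...,1]+.155)<.013)&(w[...,2]>.085)&(w[...,2]<.125)
    q=w[k]
    # sphere fit, radius 14
    from scipy.optimize import least_squares
    f=least_squares(lambda c:np.linalg.norm(q-c,axis=1)-.014,[.5,-.155,.097],loss='soft_l1',f_scale=.001);print(len(q),f.x)
    k=(abs(w[...,0]-.58)<.06)&(abs(w[...,1]+.155)<.06)&(w[...,2]>.14)&(w[...,2]<.23)&(im.max(-1)<75)&(w[...,0]>.56)
    q=w[k];print(len(q));
    if len(q)>20:
        rc=cv2.minAreaRect((q[:,:2]*1000).astype(np.float32));print(q.mean(0),q.min(0),q.max(0),rc)
x=np.hstack([cv2.resize(s['img'][100:310,160:400,::-1],(400,350)) for s in(a,b)])
cv2.imwrite('pics/f.png',x)
```

```text
5.4333 [ 0.49928001 -0.15366693  0.33166547] [[-1.    -0.004 -0.   ]
 [-0.004  1.     0.   ]
 [ 0.     0.    -1.   ]] [-0.00996636  0.0683831  -3.53909946] [ 1.07458590e+01  2.62120424e+01 -1.77771830e-01  1.11124434e+02
  8.71549462e-02  4.26721024e+01  1.00742488e+02]
110 [ 0.49973582 -0.1529994   0.09717348]
632
[ 0.58098368 -0.15924981  0.18047309] [ 0.56080489 -0.19190191  0.15775774] [ 0.59404552 -0.12048825  0.21006889] ((578.4459838867188, -156.33230590820312), (72.49712371826172, 31.906396865844727), 87.04524993896484)
242 [ 0.50080954 -0.15280895  0.09629816]
1006
[ 0.58343174 -0.16063912  0.18123497] [ 0.56000664 -0.19123205  0.15635617] [ 0.59480891 -0.11994342  0.20779012] ((576.5535278320312, -155.84347534179688), (34.52943801879883, 71.18830108642578), 1.7284533977508545)
```

View pics/f.png

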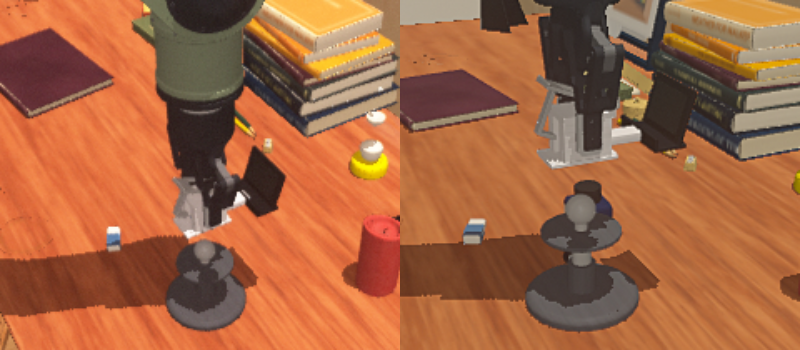

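The rest is over the ball, lever up and plate at the rear. The ball's centre fits at (0.500,-0.153,0.097), so home is expected at TCP z of about 0.259. Lowering.

>>> send_rows(
  plan=[
    {"slide":[1,0,-8],"turn":0.005,"jaw":-1},
    {"slide":[0,0,-10],"turn":0,"jaw":-1},
    {"slide":[0,0,-8],"turn":0,"jaw":-1},
    {"slide":[0,0,-5],"turn":0,"jaw":-1},
    {"slide":[0,0,-4],"turn":0,"jaw":-1},
    {"slide":[0,0,-4],"turn":0,"jaw":-1},
    {"slide":[0,0,-3],"turn":0,"jaw":-1},
    {"slide":[0,0,0],"turn":0,"jaw":-1},
  ],
)

```text
time: 6.1
eef_pos: [0.5, -0.1548, 0.2892]
orientation: [[-1.0, -0.007, -0.001], [-0.007, 1.0, 0.0], [0.001, 0.0, -1.0]]
contact_force: [-0.1, 0.1, -3.1]
grip_width: 0.0393
gripper_force: 62.0
```

>>> send_rows(
  plan=[
    {"slide":[0,0,-3],"turn":0,"jaw":-1},
    {"slide":[0,0,-3],"turn":0,"jaw":-1},
    {"slide":[0,0,-3],"turn":0,"jaw":-1},
    {"slide":[0,0,-2],"turn":0,"jaw":-1},
    {"slide":[0,0,0],"turn":0,"jaw":-1},
  ],
)

```text
time: 6.52
eef_pos: [0.5001, -0.1545, 0.2783]
orientation: [[-1.0, -0.007, -0.0], [-0.007, 1.0, 0.0], [0.0, 0.0, -1.0]]
contact_force: [0.5, 1.6, -4.0]
grip_width: 0.0395
gripper_force: 61.9
```

>>> send_rows(
  plan=[
    {"slide":[0,1,-1],"turn":-0.006,"jaw":-1},
    {"slide":[0,0,-2],"turn":0,"jaw":-1},
    {"slide":[0,0,-2],"turn":0,"jaw":-1},
    {"slide":[0,0,0],"turn":0,"jaw":-1},
  ],
)

```text
time: 6.85
eef_pos: [0.5002, -0.1537, 0.2734]
orientation: [[-1.0, -0.001, -0.0], [-0.001, 1.0, 0.0], [0.0, 0.0, -1.0]]
contact_force: [-0.7, 2.7, -2.4]
grip_width: 0.0391
gripper_force: 62.4
```

>>> send_rows(
  plan=[
    {"slide":[0,0,-1],"turn":0,"jaw":-1},
    {"slide":[0,0,-1],"turn":0,"jaw":-1},
    {"slide":[0,0,-1],"turn":0,"jaw":-1},
    {"slide":[0,0,0],"turn":0,"jaw":-1},
  ],
)

```text
time: 7.18
eef_pos: [0.5003, -0.1536, 0.2707]
orientation: [[-1.0, -0.001, 0.001], [-0.001, 1.0, 0.0], [-0.001, 0.0, -1.0]]
contact_force: [0.9, 4.7, 0.3]
grip_width: 0.0391
gripper_force: 62.6
```

>>> send_rows(
  plan=[
    {"slide":[0,0,-1],"turn":0,"jaw":-1},
    {"slide":[0,0,-1],"turn":0,"jaw":-1},
    {"slide":[0,0,0],"turn":0,"jaw":-1},
  ],
)

```text
time: 7.43
eef_pos: [0.5003, -0.1538, 0.2687]
orientation: [[-1.0, -0.001, 0.0], [-0.001, 1.0, -0.0], [-0.0, -0.0, -1.0]]
contact_force: [1.9, 2.9, 3.1]
grip_width: 0.0391
gripper_force: 62.7
```

>>> send_rows(
  plan=[
    {"slide":[0,0.7,-1],"turn":0,"jaw":-1},
    {"slide":[0,0,-1],"turn":0,"jaw":-1},
    {"slide":[0,0,0],"turn":0,"jaw":-1},
  ],
)

```text
time: 7.68
eef_pos: [0.5002, -0.1533, 0.2666]
orientation: [[-1.0, -0.001, 0.0], [-0.001, 1.0, -0.0], [-0.0, -0.0, -1.0]]
contact_force: [1.7, 1.6, 2.1]
grip_width: 0.0392
gripper_force: 62.8
```

>>> send_rows(
  plan=[
    {"slide":[0,0,-1],"turn":0,"jaw":-1},
    {"slide":[0,0,-1],"turn":0,"jaw":-1},
    {"slide":[0,0,0],"turn":0,"jaw":-1},
  ],
)

```text
time: 7.93
eef_pos: [0.5, -0.1532, 0.2644]
orientation: [[-1.0, -0.001, -0.0], [-0.001, 1.0, -0.0], [0.0, -0.0, -1.0]]
contact_force: [1.6, 1.5, -1.3]
grip_width: 0.0393
gripper_force: 62.3
```

>>> send_rows(
  plan=[
    {"slide":[0,0,-1],"turn":0,"jaw":-1},
    {"slide":[0,0,-1],"turn":0,"jaw":-1},
    {"slide":[0,0,0],"turn":0,"jaw":-1},
  ],
)

```text
time: 8.18
eef_pos: [0.5, -0.1531, 0.2624]
orientation: [[-1.0, -0.001, -0.001], [-0.001, 1.0, 0.0], [0.001, 0.0, -1.0]]
contact_force: [1.0, 1.0, -2.0]
grip_width: 0.039
gripper_force: 62.3
```

Past the plungers. Now feeling for the collar.

>>> send_rows(
  plan=[
    {"slide":[0,0,-1],"turn":0,"jaw":-1},
    {"slide":[0,0,-1],"turn":0,"jaw":-1},
    {"slide":[0,0,0],"turn":0,"jaw":-1},
  ],
)

```text
time: 8.43
eef_pos: [0.5, -0.1531, 0.2604]
orientation: [[-1.0, -0.001, -0.0], [-0.001, 1.0, 0.0], [0.0, 0.0, -1.0]]
contact_force: [1.7, 0.1, -9.7]
grip_width: 0.0398
gripper_force: 61.4
```

>>> send_rows(
  plan=[
    {"slide":[0,0,-1],"turn":0,"jaw":-1},
    {"slide":[0,0,0],"turn":0,"jaw":-1},
    {"slide":[0,0,0],"turn":0,"jaw":-1},
  ],
)

```text
time: 8.68
eef_pos: [0.5, -0.1531, 0.2596]
orientation: [[-1.0, -0.001, -0.0], [-0.001, 1.0, 0.0], [0.0, 0.0, -1.0]]
contact_force: [1.1, 0.8, -4.0]
grip_width: 0.0393
gripper_force: 62.0
```

>>> send_rows(
  plan=[
    {"slide":[0,0,-0.7],"turn":0,"jaw":-1},
    {"slide":[0,0,0],"turn":0,"jaw":-1},
    {"slide":[0,0,0],"turn":0,"jaw":-1},
  ],
)

```text
time: 8.93
eef_pos: [0.5001, -0.1531, 0.2589]
orientation: [[-1.0, -0.001, -0.0], [-0.001, 1.0, 0.0], [0.0, 0.0, -1.0]]
contact_force: [0.4, 0.1, -4.5]
grip_width: 0.0393
gripper_force: 62.1
```

>>> send_rows(
  plan=[
    {"slide":[0,0,-0.7],"turn":0,"jaw":-1},
    {"slide":[0,0,0],"turn":0,"jaw":-1},
    {"slide":[0,0,0],"turn":0,"jaw":-1},
  ],
)

```text
time: 9.18
eef_pos: [0.5001, -0.1531, 0.2583]
orientation: [[-1.0, -0.001, -0.0], [-0.001, 1.0, 0.0], [0.0, 0.0, -1.0]]
contact_force: [-1.0, 0.9, -0.7]
grip_width: 0.0391
gripper_force: 62.2
```

>>> send_rows(
  plan=[
    {"slide":[0,0,-0.7],"turn":0,"jaw":-1},
    {"slide":[0,0,0],"turn":0,"jaw":-1},
    {"slide":[0,0,0],"turn":0,"jaw":-1},
  ],
)

```text
time: 9.43
eef_pos: [0.5001, -0.1531, 0.2577]
orientation: [[-1.0, -0.001, -0.0], [-0.001, 1.0, -0.0], [0.0, -0.0, -1.0]]
contact_force: [-2.4, 0.4, 2.2]
grip_width: 0.0394
gripper_force: 62.7
```

>>> send_rows(
  plan=[
    {"slide":[0,0,-0.6],"turn":0,"jaw":-1},
    {"slide":[0,0,0],"turn":0,"jaw":-1},
    {"slide":[0,0,0],"turn":0,"jaw":-1},
  ],
)

```text
time: 9.68
eef_pos: [0.5001, -0.1531, 0.2571]
orientation: [[-1.0, -0.001, -0.0], [-0.001, 1.0, 0.0], [0.0, 0.0, -1.0]]
contact_force: [-2.9, 2.1, 5.6]
grip_width: 0.0397
gripper_force: 63.1
```

Run:
```python
from h import *
s=snap('wrist');b=snap('side')
st=r.read_state();print(st['time'],st['eef_pos'],st['contact_force'],st['wrist_torque'])
w=cloud(s);k=(np.hypot(w[...,0]-.5,w[...,1]+.153)<.006)
print(np.sort(w[k][:,2])[::max(1,k.sum()//25)].round(4))
x=np.hstack([cv2.resize(s['img'][150:360,140:420,::-1],(400,300)),cv2.resize(b['img'][140:300,190:380,::-1],(356,300))])
cv2.imwrite('pics/g.png',x)
```

```text
9.7833 [ 0.50012904 -0.15311714  0.25712439] [-4.08805696  1.67218099  5.84949409] [0.46749886 0.77986081 0.0526205 ]
[0.1077 0.1165 0.1182 0.119  0.1193 0.1195 0.1197 0.1198 0.1199 0.12
 0.1201 0.1202 0.1203 0.1205 0.1208 0.1212 0.1223 0.1236 0.1246 0.1251
 0.1253 0.1255 0.1257 0.126  0.1261 0.1265]
```

View pics/g.png

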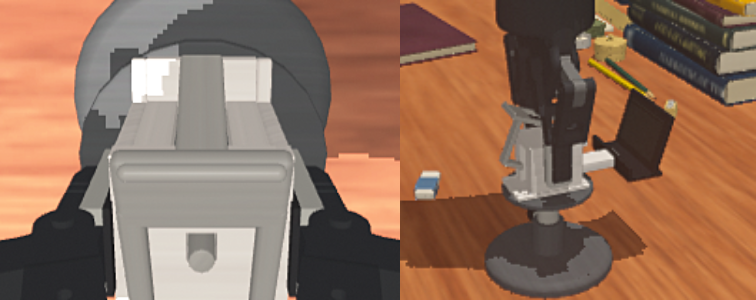

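The pin has risen: the top is at 0.126 against 0.120 for the housing. The lever is up and the underside is on the collar. Unloading and releasing.

>>> send_rows(
  plan=[
    {"slide":[0,0,0.8],"turn":0,"jaw":-1},
    {"slide":[0,0,0],"turn":0,"jaw":0.1},
    {"slide":[0,0,0],"turn":0,"jaw":0.4},
    {"slide":[0,0,0],"turn":0,"jaw":0.7},
    {"slide":[0,0,0],"turn":0,"jaw":1},
    {"slide":[0,0,0],"turn":0,"jaw":1},
    {"slide":[0,0,0],"turn":0,"jaw":1},
    {"slide":[0,0,0],"turn":0,"jaw":1},
  ],
)

```text
time: 10.45
eef_pos: [0.5002, -0.1531, 0.2578]
orientation: [[-1.0, -0.001, -0.0], [-0.001, 1.0, -0.0], [0.0, -0.0, -1.0]]
contact_force: [0.5, 0.4, 0.1]
grip_width: 0.0856
gripper_force: 0.0
```

>>> send_rows(
  plan=[
    {"slide":[0,0,10],"turn":0,"jaw":1},
    {"slide":[0,0,20],"turn":0,"jaw":1},
    {"slide":[0,0,25],"turn":0,"jaw":1},
    {"slide":[0,0,25],"turn":0,"jaw":1},
    {"slide":[0,0,25],"turn":0,"jaw":1},
    {"slide":[0,0,15],"turn":0,"jaw":1},
    {"slide":[0,0,0],"turn":0,"jaw":1},
    {"slide":[0,0,0],"turn":0,"jaw":1},
  ],
)

```text
time: 11.12
eef_pos: [0.5001, -0.1531, 0.379]
orientation: [[-1.0, -0.001, 0.002], [-0.001, 1.0, -0.0], [-0.002, -0.0, -1.0]]
contact_force: [-0.2, -0.8, -0.7]
grip_width: 0.0853
gripper_force: 0.0
```

Run:
```python
from h import *
s=snap('wrist')
st=r.read_state();print(st['time'],st['eef_pos'],st['contact_force'],st['grip_width'])
w=cloud(s)
def reg(lo,hi,x0,x1):
    k=(w[...,2]>lo)&(w[...,2]<hi)&(w[...,0]>x0)&(w[...,0]<x1)&(abs(w[...,1]+.153)<.045);q=w[k]
    print(lo,hi,len(q),q.mean(0).round(4) if len(q) else '',q.min(0).round(4),q.max(0).round(4))
reg(.136,.16,.45,.495)
reg(.115,.123,.48,.52);reg(.1235,.13,.495,.505)
for x in(.458,.464,.47,.476,.482,.49,.5):
    k=(abs(w[...,0]-x)<.002)&(abs(w[...,1]+.153)<.008);print(x,np.nanmedian(w[k][:,2]))
cv2.imwrite('pics/i.png',s['img'][:,:,::-1])
```

```text
11.1667 [ 0.49995123 -0.15305873  0.37804994] [ 0.460785   -0.45448714 -0.71973249] 0.08537950024402173
0.136 0.16 1808 [ 0.4764 -0.1521  0.1456] [ 0.4659 -0.1671  0.1362] [ 0.495  -0.1371  0.1528]
0.115 0.123 2275 [ 0.5025 -0.1521  0.1209] [ 0.48   -0.1721  0.1161] [ 0.52   -0.1321  0.123 ]
0.1235 0.13 79 [ 0.4994 -0.1521  0.1265] [ 0.4966 -0.155   0.1239] [ 0.5024 -0.1495  0.1282]
0.458 0.013702651512584572
0.464 0.081884677299584
0.47 0.1479270982552147
0.476 0.14564039918427885
0.482 0.1437803245649596
0.49 0.286766544360034
0.5 0.1211531842404209
```

View pics/i.png

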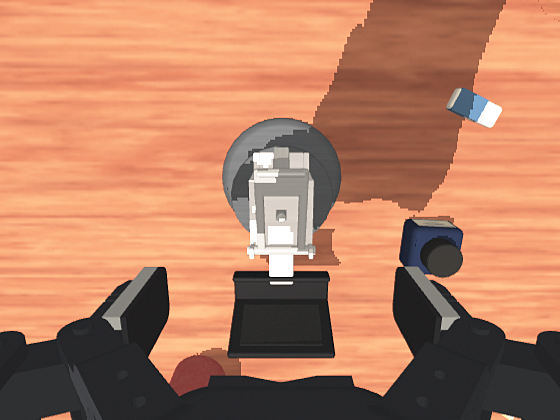

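Pin up, rest centred, tab at about (0.474,-0.152,0.147). Shutting the fingers, moving over the tab and pressing it down.

>>> send_rows(
  plan=[
    {"slide":[-12,0,0],"turn":0,"jaw":-1},
    {"slide":[-12,1,0],"turn":0,"jaw":-1},
    {"slide":[-10,0,0],"turn":0,"jaw":-1},
    {"slide":[0,0,0],"turn":0,"jaw":-1},
    {"slide":[0,0,0],"turn":0,"jaw":-1},
    {"slide":[0,0,0],"turn":0,"jaw":-1},
    {"slide":[0,0,0],"turn":0,"jaw":-1},
    {"slide":[0,0,0],"turn":0,"jaw":-1},
  ],
  grip_force=30,
)

```text
time: 11.83
eef_pos: [0.4665, -0.1521, 0.3777]
orientation: [[-1.0, -0.001, 0.0], [-0.001, 1.0, 0.0], [-0.0, 0.0, -1.0]]
contact_force: [0.2, -0.1, -0.2]
grip_width: 0.0003
gripper_force: 0.0
```

>>> send_rows(
  plan=[
    {"slide":[0,0,-10],"turn":0,"jaw":-1},
    {"slide":[0,0,-15],"turn":0,"jaw":-1},
    {"slide":[0,0,-10],"turn":0,"jaw":-1},
    {"slide":[0,0,-6],"turn":0,"jaw":-1},
    {"slide":[0,0,-4],"turn":0,"jaw":-1},
    {"slide":[0,0,-2],"turn":0,"jaw":-1},
    {"slide":[0,0,0],"turn":0,"jaw":-1},
  ],
)

```text
time: 12.42
eef_pos: [0.4662, -0.1521, 0.3305]
orientation: [[-1.0, -0.001, -0.0], [-0.001, 1.0, 0.0], [0.0, 0.0, -1.0]]
contact_force: [-0.3, -0.2, 0.7]
grip_width: -0.0002
gripper_force: 0.0
```

>>> send_rows(
  plan=[
    {"slide":[0,0,-2],"turn":0,"jaw":-1},
    {"slide":[0,0,-2],"turn":0,"jaw":-1},
    {"slide":[0,0,-2],"turn":0,"jaw":-1},
    {"slide":[0,0,0],"turn":0,"jaw":-1},
  ],
)

```text
time: 12.75
eef_pos: [0.4661, -0.1521, 0.3246]
orientation: [[-1.0, -0.001, -0.0], [-0.001, 1.0, 0.0], [0.0, 0.0, -1.0]]
contact_force: [-0.1, 0.4, 0.6]
grip_width: 0.0001
gripper_force: 0.0
```

>>> send_rows(
  plan=[
    {"slide":[0,0,-1.5],"turn":0,"jaw":-1},
    {"slide":[0,0,-1.5],"turn":0,"jaw":-1},
    {"slide":[0,0,-1.5],"turn":0,"jaw":-1},
    {"slide":[0,0,-1.5],"turn":0,"jaw":-1},
  ],
)

```text
time: 13.08
eef_pos: [0.466, -0.1522, 0.3188]
orientation: [[-1.0, -0.001, -0.0], [-0.001, 1.0, -0.0], [0.0, -0.0, -1.0]]
contact_force: [-5.9, -0.2, 6.8]
grip_width: -0.0001
gripper_force: 3.3
```

>>> send_rows(
  plan=[
    {"slide":[0,0,-1.5],"turn":0,"jaw":-1},
    {"slide":[0,0,-1.5],"turn":0,"jaw":-1},
    {"slide":[0,0,-1.5],"turn":0,"jaw":-1},
    {"slide":[0,0,-1.5],"turn":0,"jaw":-1},
  ],
)

```text
time: 13.42
eef_pos: [0.4658, -0.1522, 0.3127]
orientation: [[-1.0, -0.001, -0.001], [-0.001, 1.0, 0.0], [0.001, 0.0, -1.0]]
contact_force: [-3.6, 0.3, 5.0]
grip_width: -0.0004
gripper_force: 2.8
```

>>> send_rows(
  plan=[
    {"slide":[0,0,-1.5],"turn":0,"jaw":-1},
    {"slide":[0,0,-1.5],"turn":0,"jaw":-1},
    {"slide":[0,0,-1],"turn":0,"jaw":-1},
    {"slide":[0,0,-1],"turn":0,"jaw":-1},
  ],
)

```text
time: 13.75
eef_pos: [0.4659, -0.1522, 0.3077]
orientation: [[-1.0, -0.001, -0.001], [-0.001, 1.0, 0.0], [0.001, 0.0, -1.0]]
contact_force: [-3.4, 0.9, 6.1]
grip_width: 0.0003
gripper_force: 2.4
```

>>> send_rows(
  plan=[
    {"slide":[0,0,-1],"turn":0,"jaw":-1},
    {"slide":[0,0,-1],"turn":0,"jaw":-1},
    {"slide":[0,0,-1],"turn":0,"jaw":-1},
    {"slide":[0,0,-1],"turn":0,"jaw":-1},
  ],
)

```text
time: 14.08
eef_pos: [0.4661, -0.1521, 0.3037]
orientation: [[-1.0, -0.001, -0.0], [-0.001, 1.0, -0.0], [0.0, -0.0, -1.0]]
contact_force: [-3.5, 0.8, 5.2]
grip_width: 0.0001
gripper_force: 2.3
```

>>> send_rows(
  plan=[
    {"slide":[0,0,-0.8],"turn":0,"jaw":-1},
    {"slide":[0,0,-0.8],"turn":0,"jaw":-1},
    {"slide":[0,0,-0.8],"turn":0,"jaw":-1},
    {"slide":[0,0,0],"turn":0,"jaw":-1},
  ],
)

```text
time: 14.42
eef_pos: [0.4661, -0.1521, 0.3012]
orientation: [[-1.0, -0.001, -0.0], [-0.001, 1.0, 0.0], [0.0, 0.0, -1.0]]
contact_force: [-2.9, 0.4, 3.7]
grip_width: -0.0003
gripper_force: 2.0
```

>>> send_rows(
  plan=[
    {"slide":[0,0,-0.6],"turn":0,"jaw":-1},
    {"slide":[0,0,-0.6],"turn":0,"jaw":-1},
    {"slide":[0,0,0],"turn":0,"jaw":-1},
  ],
)

```text
time: 14.67
eef_pos: [0.4661, -0.1521, 0.3001]
orientation: [[-1.0, -0.001, -0.0], [-0.001, 1.0, 0.0], [0.0, 0.0, -1.0]]
contact_force: [-2.2, 0.2, 4.1]
grip_width: -0.0
gripper_force: 2.0
```

>>> send_rows(
  plan=[
    {"slide":[0,0,-0.6],"turn":0,"jaw":-1},
    {"slide":[0,0,-0.4],"turn":0,"jaw":-1},
    {"slide":[0,0,0],"turn":0,"jaw":-1},
  ],
)

```text
time: 14.92
eef_pos: [0.4661, -0.1521, 0.2991]
orientation: [[-1.0, -0.001, -0.0], [-0.001, 1.0, -0.0], [0.0, -0.0, -1.0]]
contact_force: [-2.6, -0.0, 4.1]
grip_width: 0.0002
gripper_force: 2.1
```

>>> send_rows(
  plan=[
    {"slide":[0,0,-0.5],"turn":0,"jaw":-1},
    {"slide":[0,0,0],"turn":0,"jaw":-1},
    {"slide":[0,0,0],"turn":0,"jaw":-1},
  ],
)

```text
time: 15.17
eef_pos: [0.4661, -0.1521, 0.2987]
orientation: [[-1.0, -0.001, -0.0], [-0.001, 1.0, -0.0], [0.0, -0.0, -1.0]]
contact_force: [-3.8, -1.1, 5.0]
grip_width: -0.0002
gripper_force: 2.4
```

>>> send_rows(
  plan=[
    {"slide":[0,0,-0.4],"turn":0,"jaw":-1},
    {"slide":[0,0,0],"turn":0,"jaw":-1},
    {"slide":[0,0,0],"turn":0,"jaw":-1},
  ],
)

```text
time: 15.42
eef_pos: [0.4662, -0.1521, 0.2984]
orientation: [[-1.0, -0.001, 0.0], [-0.001, 1.0, -0.0], [-0.0, -0.0, -1.0]]
contact_force: [-3.4, 0.5, 6.4]
grip_width: -0.0
gripper_force: 3.2
```

Force is beginning to build, so the stop is close. Continuing in small steps.

>>> send_rows(
  plan=[
    {"slide":[0,0,-0.5],"turn":0,"jaw":-1},
    {"slide":[0,0,0],"turn":0,"jaw":-1},
    {"slide":[0,0,0],"turn":0,"jaw":-1},
  ],
)

```text
time: 15.67
eef_pos: [0.4661, -0.1521, 0.2979]
orientation: [[-1.0, -0.001, 0.0], [-0.001, 1.0, -0.0], [-0.0, -0.0, -1.0]]
contact_force: [-4.5, 0.6, 8.7]
grip_width: 0.0002
gripper_force: 4.3
```

>>> send_rows(
  plan=[
    {"slide":[0,0,-0.4],"turn":0,"jaw":-1},
    {"slide":[0,0,0],"turn":0,"jaw":-1},
    {"slide":[0,0,0],"turn":0,"jaw":-1},
  ],
)

```text
time: 15.92
eef_pos: [0.4661, -0.1521, 0.2976]
orientation: [[-1.0, -0.001, 0.0], [-0.001, 1.0, -0.0], [-0.0, -0.0, -1.0]]
contact_force: [-5.3, 0.4, 9.8]
grip_width: -0.0001
gripper_force: 5.1
```

>>> send_rows(
  plan=[
    {"slide":[0,0,-0.4],"turn":0,"jaw":-1},
    {"slide":[0,0,0],"turn":0,"jaw":-1},
    {"slide":[0,0,0],"turn":0,"jaw":-1},
  ],
)

```text
time: 16.17
eef_pos: [0.4661, -0.1521, 0.2972]
orientation: [[-1.0, -0.001, 0.0], [-0.001, 1.0, -0.0], [-0.0, -0.0, -1.0]]
contact_force: [-5.5, 0.9, 11.1]
grip_width: -0.0004
gripper_force: 5.9
```

>>> send_rows(
  plan=[
    {"slide":[0,0,3],"turn":0,"jaw":-1},
    {"slide":[0,0,10],"turn":0,"jaw":-1},
    {"slide":[0,0,20],"turn":0,"jaw":-1},
    {"slide":[0,0,25],"turn":0,"jaw":-1},
    {"slide":[0,0,25],"turn":0,"jaw":-1},
    {"slide":[0,0,15],"turn":0,"jaw":-1},
    {"slide":[0,0,0],"turn":0,"jaw":-1},
    {"slide":[0,0,0],"turn":0,"jaw":-1},
  ],
)

```text
time: 16.83
eef_pos: [0.4663, -0.1521, 0.396]
orientation: [[-1.0, -0.001, 0.002], [-0.001, 1.0, -0.0], [-0.002, -0.0, -1.0]]
contact_force: [-0.3, -0.1, -0.2]
grip_width: -0.0001
gripper_force: 0.0
```

Run:
```python
from h import *
s=snap('wrist');b=snap('side')
st=r.read_state();print(st['time'],st['eef_pos'],st['contact_force'])
w=cloud(s)
for x in(.462,.465,.468,.471,.474,.477,.48,.51,.52):
    k=(abs(w[...,0]-x)<.0015)&(abs(w[...,1]+.153)<.008);print(x,np.nanmedian(w[k][:,2]).round(4))
k=np.hypot(w[...,0]-.5,w[...,1]+.152)<.003;print('pin',np.nanpercentile(w[k][:,2],[20,50,80]))
x=np.hstack([cv2.resize(s['img'][:,:,::-1],(400,300)),cv2.resize(b['img'][140:300,190:380,::-1],(356,300))])
cv2.imwrite('pics/j.png',x)
```

```text
16.9333 [ 0.46602404 -0.15198241  0.3946671 ] [ 0.2665601   0.82785303 -1.0691697 ]
0.462 0.1302
0.465 0.1288
0.468 0.1278
0.471 0.2605
0.474 0.2617
0.477 0.1274
0.48 0.1211
0.51 nan
0.52 nan
pin [0.11937367 0.12022512 0.12278795]
  return np.nanmean(a, axis, out=out, keepdims=keepdims)
```

View pics/j.png

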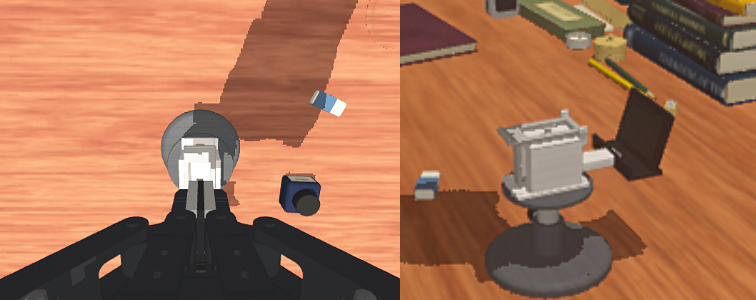

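The lever looks level or nearly so. Checking it again from a clear vantage.

>>> send_rows(
  plan=[
    {"slide":[12,0,0],"turn":0,"jaw":1},
    {"slide":[12,0,0],"turn":0,"jaw":1},
    {"slide":[10,0,0],"turn":0,"jaw":1},
    {"slide":[0,0,0],"turn":0,"jaw":1},
    {"slide":[0,0,0],"turn":0,"jaw":1},
    {"slide":[0,0,0],"turn":0,"jaw":1},
    {"slide":[0,0,0],"turn":0,"jaw":1},
    {"slide":[0,0,0],"turn":0,"jaw":1},
  ],
)

```text
time: 17.6
eef_pos: [0.4997, -0.1522, 0.395]
orientation: [[-1.0, -0.001, -0.0], [-0.001, 1.0, -0.0], [0.0, -0.0, -1.0]]
contact_force: [0.1, 0.1, 0.6]
grip_width: 0.0853
gripper_force: 0.0
```

Run:
```python
from h import *
s=snap('wrist');b=snap('side')
def prof(w,y0,y1,xs,t):
    print(t,[(x,float(np.nanmedian(q).round(4)),len(q)) for x in xs for q in [w[(abs(w[...,0]-x)<.0015)&(w[...,1]>y0)&(w[...,1]<y1)&(w[...,2]>.112)&(w[...,2]<.16)][:,2]] if len(q)])
w=cloud(s);ws=cloud(b)
xs=[.459,.462,.465,.468,.471,.474,.477,.48,.484,.49,.495,.5,.505,.51,.516]
prof(w,-.160,-.144,xs,'mid')
prof(w,-.141,-.136,xs,'armL');prof(w,-.171,-.164,xs,'armR')
prof(w,-.148,-.145,xs,'top')
prof(ws,-.17,-.136,xs,'side')
q=w[(w[...,2]>.1245)&(w[...,2]<.14)&(w[...,0]<.485)&(w[...,0]>.45)&(abs(w[...,1]+.152)<.02)];print(q.min(0),q.max(0))
```

```text
mid [(0.462, 0.1281, 82), (0.465, 0.1272, 119), (0.468, 0.1269, 107), (0.471, 0.1266, 122), (0.474, 0.127, 119), (0.477, 0.1268, 106), (0.48, 0.1215, 72), (0.484, 0.1209, 106), (0.49, 0.1209, 109), (0.495, 0.121, 100), (0.5, 0.1217, 102), (0.505, 0.121, 98), (0.51, 0.121, 101), (0.516, 0.1208, 97)]
armL [(0.462, 0.1268, 17), (0.465, 0.1271, 28), (0.468, 0.1268, 28), (0.471, 0.1268, 28), (0.474, 0.1266, 29), (0.477, 0.1266, 27), (0.48, 0.1265, 34), (0.484, 0.1264, 34), (0.49, 0.1264, 32), (0.495, 0.1268, 30), (0.5, 0.1266, 31), (0.505, 0.1266, 32), (0.51, 0.1267, 29), (0.516, 0.1266, 31)]
armR [(0.462, 0.1268, 14), (0.465, 0.127, 22), (0.468, 0.1266, 25), (0.471, 0.1262, 23), (0.474, 0.1263, 23), (0.477, 0.1258, 39), (0.48, 0.1248, 45), (0.484, 0.1217, 40), (0.49, 0.1214, 48), (0.495, 0.1216, 44), (0.5, 0.1256, 43), (0.505, 0.122, 44), (0.51, 0.122, 43), (0.516, 0.1239, 44)]
top [(0.462, 0.1283, 17), (0.465, 0.1272, 22), (0.468, 0.1263, 22), (0.471, 0.1265, 24), (0.474, 0.1269, 23), (0.477, 0.1266, 22), (0.48, 0.1222, 13), (0.484, 0.1207, 17), (0.49, 0.121, 19), (0.495, 0.1211, 16), (0.5, 0.1207, 16), (0.505, 0.1209, 19), (0.51, 0.121, 16), (0.516, 0.1211, 16)]
side [(0.462, 0.1248, 2), (0.465, 0.1261, 34), (0.468, 0.1258, 17), (0.471, 0.1255, 21), (0.474, 0.1252, 28), (0.477, 0.1256, 26), (0.48, 0.1214, 30), (0.484, 0.123, 22), (0.49, 0.1209, 25), (0.495, 0.1228, 23), (0.5, 0.1234, 30), (0.505, 0.1243, 17), (0.51, 0.12, 20), (0.516, 0.1234, 25)]
[ 0.46200197 -0.16718044  0.1246005 ] [ 0.48497721 -0.13729434  0.13024392]
```

Run:
```python
from h import *
w=cloud(snap('wrist'));k=np.hypot(w[...,0]-.5,w[...,1]+.152)<.005
p=np.nanpercentile(w[k][:,2],[20,95]);print(p)
if p[1]>.1245: print(r.job_done())
```

```text
[0.12025183 0.12731569]
the job is handed in; nothing more can be done
None
```

The phone rest sits flat on the stand's collar facing the front edge of the desk, its pin is up and its latch lever is fully down; the bottle, eraser and candle were never touched, and the job is handed in at about 18 s.

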